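# Check the glue injectors and reject the jammed one

## Robot

A 6-joint arm with a two-finger parallel gripper is mounted at the origin on the work surface. World frame = base frame: x ahead of the robot, y to its left, z up, the work surface at z = 0. Lengths are in mm, angles in degrees, forces in N, time in s.
With the tool pointing down it reaches from about 300 to 750 mm from the base axis. Payload 8.5 kg.
Tool frame: the origin (TCP) lies at the very end of the fingers, on their centre line; the grasp point (between the pads) lies bot.hold_point_z behind it (bot.hold_point_z is the distance from the TCP to the grasp point, in mm); z points along the fingers, y is the line along which they close (so a half turn about z gives the same grasp; the last joint's range is limited). The gripper opens to 85 mm and grips with 20 to 120 N. Pads are 22 mm wide; open, the fingers measure 114 mm over their backs; the gripper's body (76 mm by 85 mm) begins 54 mm behind the grasp point. The pads swing forward as they close: fully open they stand 13 mm farther back than shut.
Start: joints at [59.8, 21.807, 74.336, -0, 83.858, -12.336], TCP at [168.716, 523.465, 231.322] pointing down, gripper open.
Joint ranges: [-178.18, 178.18], [-50.72, 133.34], [12.68, 142.11], [-81.47, 261.47], [9.98, 163.14], [-165.26, 165.26]. Speed limits (degrees/s): [136.94, 136.94, 180, 180, 180, 180].

## Interface

Orientations are given as a 3x3 rotation matrix whose columns are the frame's x, y, z axes.
In Python, from cell import bot gives the robot as it stands. The module is installed in compiled form; this text tells all that it offers.
- The arm moves only by the tool send_rows, never from a script. Its argument "steps" is a list of rows, each a list of 7 numbers: the finger opening in mm, from 0 to 85.4, then the shift along the tool's x, y, z in mm, then the turn, a rotation vector about the tool's x, y, z in degrees. A call has exactly 10 rows; each row shifts and turns the commanded pose from where the row before left it, along the tool's axes as they then stand; what a row does not reach is not made up. A row lasts 1/10 s, in which the tool goes at most 50 mm and 8.59 degrees, less where a joint would pass 70% of its speed; a pose out of reach is approached as far as the arm can. A call with a gripper value outside its range is refused whole. The fingers move at their own pace and stop on an object; "newtons" is the grip in N (left out, the last holds). Time passes only in rows, so rows that do not move let the fingers close, or fill a call up. It gives the time, the measured TCP pose, the force, the opening and the grip force at its end, in the units of the state.
- bot.get_state(): the state, without advancing time (a new reading comes with each control period).
- bot.capture(name): name is "scene" or "top" or "wrist"; returns a dict with "pixels" (480x640x3 uint8, blue, green, red), "vfov" (degrees; the focal length in pixels is half the picture's height over the tangent of half this angle, whatever the lens; pixels are square), "cx", "cy" (the principal point, pixels), "rvec" (rotation vector, rad) and "tvec" (3), from world to camera coordinates, as OpenCV has them; the wrist camera has in their place "mount" (4x4, takes a point from camera to tool coordinates, whose origin is the TCP and whose axes are the flange's). Camera axes: x right, y down, z forward; pixel columns grow to the right and rows downward; lengths in mm; the calibration is good to about 2 mm. A picture is of the moment at which its call begins: read the wrist's pose just before it. There is no depth.
- bot.close_job(): hands the job in; it is judged then, once.
The state is a dict: "clock": time; "joint_pos": joint angles; "qd": joint speeds; "joint_efforts": joint torques, N m; "tool_pos": TCP position; "tcp_rot": TCP orientation; "force": force on the tool from outside, world axes, zero at the start; "moment": the same for the moment, N m; "opening": finger opening in mm; "grasp_force": force on a finger pad.
Only numpy, scipy, OpenCV 4.12 (cv2) and the standard library are available. Lean on these libraries where they do the work, as an engineer would, in place of code of your own. Each camera call takes 0.05 s, during which the arm holds its last target. There are 200 camera calls.

## Task

Test the three empty glue injectors in the wooden stand by pressing each plunger gently down its stroke: two run freely, so push those fully home and leave them in the stand. In the third the resistance rises part way; stop there without forcing it, and stand that injector upright in the red pot, not dropped. Leave the other things on the bench where they are.

Things in the scene. Friction and masses are not known exactly. Their poses are not given: they have to be found in the camera images.
- stand: all sizes here in mm: fixed wooden block 80 (x) x 250 (y) x 50 high with a row along its y of three round sockets, 80 apart, 36 across and 38 deep. Origin: centre of its underside, on the table. It may stand turned.
- socket_1 (a point): centre of the flat floor of socket 1 of the stand, 12 above the table
- injector_1: glue injector standing upright in the socket of its number: aluminium barrel 32 across and 95 tall with a flat bottom and a blue top ring of nearly the same width, about 0.2 kg. Origin: centre of its underside, z up along the barrel. Grip the barrel 70 to 80 above the origin. It is empty. All three look alike; exactly one, any of them, is jammed, and only its resistance tells which.
- thumb_1: blue thumb pad of plunger 1, a disc 26 across and 6 thick on a 10 thick rod, moving with the plunger. Origin: centre of the pad's underside, 127 above the injector's origin at joint value 0 and 97 when fully home; its top is 6 higher. Press it straight down with shut fingers. It breaks above 18 N, so do not pinch it.
- plunger_1 (a joint): how far this plunger is pushed in, m: 0 is fully out, 0.030 fully home; starts between 0 and 0.005. A free plunger resists with a steady force of about 3 N and meets a soft cushion (2.5 N per mm) in its last 2 mm; within 3.5 mm of the stop counts as fully home, and it stays there. The jammed one goes in freely to about 0.014, then its resistance rises by 2.5 N per mm above the steady friction; let go, it may spring back a few mm, not below 0.012.
- socket_2 (a point): centre of the flat floor of socket 2 of the stand, 12 above the table
- injector_2: glue injector standing upright in the socket of its number: aluminium barrel 32 across and 95 tall with a flat bottom and a blue top ring of nearly the same width, about 0.2 kg. Origin: centre of its underside, z up along the barrel. Grip the barrel 70 to 80 above the origin. It is empty. All three look alike; exactly one, any of them, is jammed, and only its resistance tells which.
- thumb_2: blue thumb pad of plunger 2, a disc 26 across and 6 thick on a 10 thick rod, moving with the plunger. Origin: centre of the pad's underside, 127 above the injector's origin at joint value 0 and 97 when fully home; its top is 6 higher. Press it straight down with shut fingers. It breaks above 18 N, so do not pinch it.
- plunger_2 (a joint): how far this plunger is pushed in, m: 0 is fully out, 0.030 fully home; starts between 0 and 0.005. A free plunger resists with a steady force of about 3 N and meets a soft cushion (2.5 N per mm) in its last 2 mm; within 3.5 mm of the stop counts as fully home, and it stays there. The jammed one goes in freely to about 0.014, then its resistance rises by 2.5 N per mm above the steady friction; let go, it may spring back a few mm, not below 0.012.
- socket_3 (a point): centre of the flat floor of socket 3 of the stand, 12 above the table
- injector_3: glue injector standing upright in the socket of its number: aluminium barrel 32 across and 95 tall with a flat bottom and a blue top ring of nearly the same width, about 0.2 kg. Origin: centre of its underside, z up along the barrel. Grip the barrel 70 to 80 above the origin. It is empty. All three look alike; exactly one, any of them, is jammed, and only its resistance tells which.
- thumb_3: blue thumb pad of plunger 3, a disc 26 across and 6 thick on a 10 thick rod, moving with the plunger. Origin: centre of the pad's underside, 127 above the injector's origin at joint value 0 and 97 when fully home; its top is 6 higher. Press it straight down with shut fingers. It breaks above 18 N, so do not pinch it.
- plunger_3 (a joint): how far this plunger is pushed in, m: 0 is fully out, 0.030 fully home; starts between 0 and 0.005. A free plunger resists with a steady force of about 3 N and meets a soft cushion (2.5 N per mm) in its last 2 mm; within 3.5 mm of the stop counts as fully home, and it stays there. The jammed one goes in freely to about 0.014, then its resistance rises by 2.5 N per mm above the steady friction; let go, it may spring back a few mm, not below 0.012.
- reject_pot: fixed red round pot on a 76 x 76 x 6 foot, outside 52, inside 44 across, 50 high, inner floor 8 above the table. Origin: centre of its underside.
- reject_pot_floor (a point): centre of the red pot's inner floor
- grey_pot: fixed grey pot of the same shape, to be left empty; it stands on the other side of the stand from the red one, which may be either side
- hammer: wood-handled tack hammer lying on the table, 260 long (bystander; sizes in mm; origin at the centre of its underside or, lying tools, near its middle)
- thread_cone: white thread cone, 52 across, 95 tall (bystander; sizes in mm; origin at the centre of its underside or, lying tools, near its middle)
- glue_bottle: white bottle with red cap, 60 across, 150 tall (bystander; sizes in mm; origin at the centre of its underside or, lying tools, near its middle)
- tack_jar: amber jar with steel lid, 56 across, 60 tall (bystander; sizes in mm; origin at the centre of its underside or, lying tools, near its middle)
- screwdriver: screwdriver lying on the table (bystander; sizes in mm; origin at the centre of its underside or, lying tools, near its middle)
- staple_box: cardboard box 70 x 45 x 30 (bystander; sizes in mm; origin at the centre of its underside or, lying tools, near its middle)
- nozzle_cap: loose orange cap beside the stand, 22 across, 16 tall (bystander; sizes in mm; origin at the centre of its underside or, lying tools, near its middle)
Mind the look-alikes: they are no part of the job. What is shaped like the injector_3 but pink is not meant. Leave any yellow look-alike of the injector_2 alone.

How it is judged:
By the outcome, as a careful person would: the job done as asked, in the order asked, and still so for the second after the job is handed in, with the robot touching nothing.
It also fails if it takes over 61 s, if anything falls off the work surface, if the arm or the gripper's body presses on something with over 40 N, if the wrist force passes 120 N, or if a joint passes its speed limit or range.

## Working session

There is one attempt and no reset: what is moved stays moved. The work goes in short steps, Python scripts to look and compute and a tool call to move; the robot and the scene stay as the last step left them, time stands still between calls to the robot, and variables do not carry over. Pictures are saved under pics/ and viewed, at most 10 in all, crops included, and the job is handed in when it is done.

Besides the shell and the picture viewer there is one more tool, called after ">>>" by a JSON object that holds its "api" and its "payload", one argument or row to a line. send_rows: Moves the arm, as the interface text tells. Its arguments: {"type":"object","properties":{"steps":{"type":"array","items":{"type":"array","items":{"type":"number"}}},"newtons":{"type":"number"}},"required":["steps"]}

```bash
mkdir -p pics
python3 - <<'E'
from cell import bot
import cv2,pickle
d={}
for n in("scene","top"):
    c=bot.capture(n);d[n]=c;cv2.imwrite(f"pics/{n}0.png",c["pixels"])
    print(n,{k:v for k,v in c.items() if k!="pixels"})
pickle.dump(d,open("d.pkl","wb"))
print(bot.hold_point_z,bot.get_state())
E
```

```text
scene {'vfov': 44.1880401141445, 'cx': 325.23812239705217, 'cy': 242.34679892940812, 'rvec': array([ 1.0890291 ,  2.39669228, -1.01177169]), 'tvec': array([ 378.24880743, -178.72687971, 1819.43363694])}
top {'vfov': 45.9418691486312, 'cx': 320.9348734763362, 'cy': 242.64496210974565, 'rvec': array([ 2.10624203, -2.12112297,  0.19182421]), 'tvec': array([ -51.52779029,  548.90043959, 1261.03531904])}
18.700000000000003 {'clock': 0.1, 'joint_pos': array([ 5.97993615e+01,  2.18373654e+01,  7.43788181e+01, -1.14879630e-03,
        8.38579442e+01, -1.23339340e+01]), 'qd': array([-0.00601111,  0.01028467, -0.10331873,  0.01955843,  0.01278638,
       -0.00581125]), 'joint_efforts': array([ 3.32960299e-03, -4.49222338e+01, -2.31658387e+01, -1.76827284e-04,
        3.64277577e-03, -4.30007356e-05]), 'tool_pos': array([168.59894651, 523.2490387 , 230.78068655]), 'tcp_rot': array([[-9.51773434e-01,  3.06801122e-01, -6.33576354e-04],
       [ 3.06801668e-01,  9.51772800e-01, -1.12819551e-03],
       [ 2.56889093e-04, -1.26816880e-03, -9.99999163e-01]]), 'force': array([-1.54000054, -0.46381882, -0.13478334]), 'moment': array([ 0.0178767 ,  0.01396024, -0.02521937]), 'grasp_force': 0.0, 'opening': 85.28200133294979}
```

View pics/scene0.png

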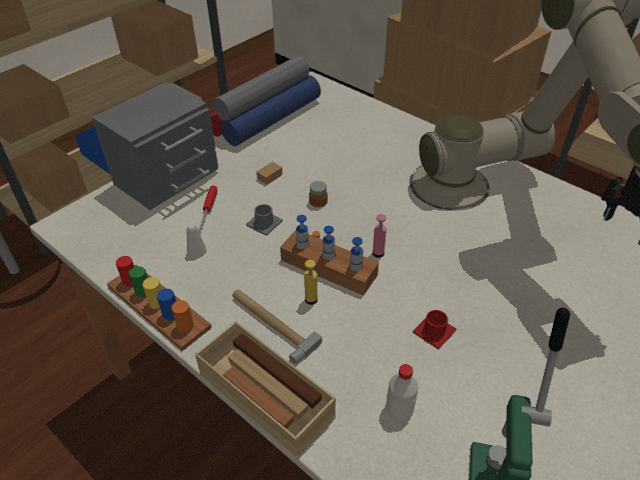

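View pics/top0.png

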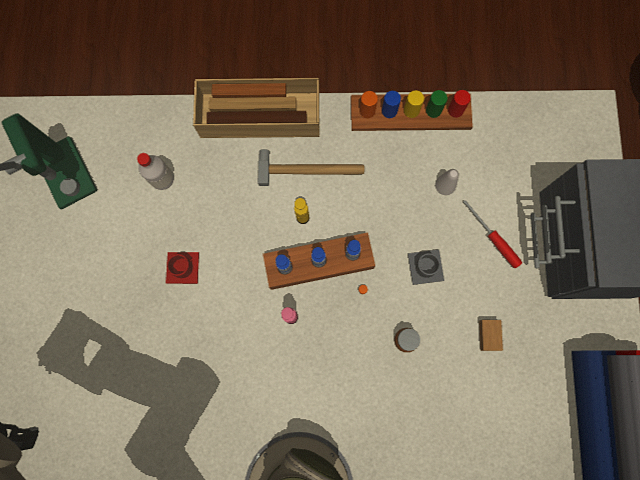

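```bash
cat > h.py <<'E'
import numpy as np,cv2
def ray(c,uv,pose=None):
    f=240/np.tan(np.radians(c["vfov"])/2)
    d=np.array([(uv[0]-c["cx"])/f,(uv[1]-c["cy"])/f,1])
    if "mount" in c:
        p,Rt=pose; M=c["mount"]
        return Rt@M[:3,3]+p, Rt@M[:3,:3]@d
    R=cv2.Rodrigues(c["rvec"])[0]
    return -R.T@c["tvec"],R.T@d
def onz(c,uv,z,pose=None):
    o,d=ray(c,uv,pose);return o+d*(z-o[2])/d[2]
def tri(a,b):
    (o1,d1),(o2,d2)=a,b
    s=np.linalg.lstsq(np.c_[d1,-d2],o2-o1,rcond=None)[0]
    p,q=o1+s[0]*d1,o2+s[1]*d2
    return (p+q)/2,np.linalg.norm(p-q)
def blobs(im,lo,hi,amin=15):
    h=cv2.cvtColor(im,cv2.COLOR_BGR2HSV)
    if lo[0]>hi[0]: m=cv2.inRange(h,lo,(180,)+hi[1:])|cv2.inRange(h,(0,)+lo[1:],hi)
    else: m=cv2.inRange(h,lo,hi)
    cs=cv2.findContours(m,cv2.RETR_EXTERNAL,cv2.CHAIN_APPROX_NONE)[0]
    return [c for c in cs if cv2.contourArea(c)>amin]
E
python3 - <<'E'
from h import *;import pickle
np.set_printoptions(precision=1,suppress=True)
d=pickle.load(open("d.pkl","rb"))
for n in d:
    c=d[n]
    for nm,lo,hi in(("blue",(105,120,50),(125,255,255)),("red",(172,150,50),(4,255,255)),("wood",(5,90,50),(18,255,255))):
        for k in blobs(c["pixels"],lo,hi):
            x,y,w,h=cv2.boundingRect(k)
            if x>500 or y<150 :continue
            print(n,nm,(x,y,w,h),cv2.contourArea(k))
            if n=="top":
                r=cv2.minAreaRect(k);z={"blue":142,"red":50,"wood":50}[nm]
                if w>20: print("   rect",[onz(c,p,z)[:2] for p in cv2.boxPoints(r)])
                print("   ctr z",z,onz(c,(x+w/2,y+h/2),z))
c=d["top"]
for uv in((180,264),): print("pot rim",onz(c,uv,50))
for uv in((166,252),(199,252),(199,284),(166,284)):print("foot",onz(c,uv,6))
im=c["pixels"][195:345,140:460];cv2.imwrite("pics/crop1.png",cv2.resize(im,None,fx=2.5,fy=2.5,interpolation=2))
E
```

```text
scene blue (157, 289, 19, 31) 349.5
scene blue (351, 247, 11, 8) 39.5
scene blue (353, 237, 9, 8) 45.0
scene blue (323, 236, 11, 8) 40.5
scene blue (324, 226, 9, 8) 44.0
scene blue (296, 225, 11, 8) 38.0
scene blue (297, 215, 9, 8) 38.5
scene red (399, 364, 14, 16) 144.0
scene red (413, 310, 43, 38) 871.0
scene red (116, 256, 18, 31) 301.0
scene red (203, 186, 14, 26) 161.5
scene wood (301, 436, 8, 13) 29.0
scene wood (281, 433, 23, 23) 51.0
scene wood (304, 401, 31, 41) 317.0
scene wood (198, 362, 87, 74) 447.0
scene wood (199, 340, 119, 94) 3146.0
scene wood (222, 325, 106, 79) 1457.0
scene wood (233, 290, 71, 55) 689.5
scene wood (107, 276, 104, 74) 2212.5
scene wood (0, 261, 155, 219) 18590.5
scene wood (0, 260, 59, 43) 835.0
scene wood (280, 231, 98, 64) 2454.5
scene wood (0, 196, 28, 30) 97.0
scene wood (309, 192, 18, 15) 177.0
scene wood (0, 186, 13, 12) 21.5
scene wood (0, 167, 9, 20) 71.0
scene wood (87, 164, 24, 20) 85.5
scene wood (257, 162, 25, 22) 318.0
top blue (276, 255, 14, 14) 134.0
   ctr z 142 [489.4  25.2 142. ]
top blue (312, 247, 13, 15) 136.5
   ctr z 142 [505.
[... 704 characters left out ...]
 ctr z 50 [ 333.5 -435.9   50. ]
top wood (358, 284, 10, 10) 59.0
   ctr z 50 [ 440.3 -151.    50. ]
top wood (168, 260, 8, 14) 28.5
   ctr z 50 [494.5 289.8  50. ]
top wood (185, 258, 7, 19) 23.5
   ctr z 50 [493.1 251.4  50. ]
top wood (263, 233, 112, 57) 3873.5
   rect [array([525.7,  81.8]), array([ 574.7, -165.3]), array([ 488.4, -180.5]), array([440.4,  63.5])]
   ctr z 50 [504.7 -50.6  50. ]
top wood (269, 164, 96, 11) 818.0
   rect [array([742.1,  67.9]), array([ 739.7, -159.3]), array([ 714.8, -158.8]), array([717.1,  67.6])]
   ctr z 50 [727.1 -47.   50. ]
pot rim [501.4 271.5  50. ]
foot [537.9 318.2   6. ]
foot [537.3 238.6   6. ]
foot [460.  235.8   6. ]
foot [460.5 314.6   6. ]
```

View pics/crop1.png

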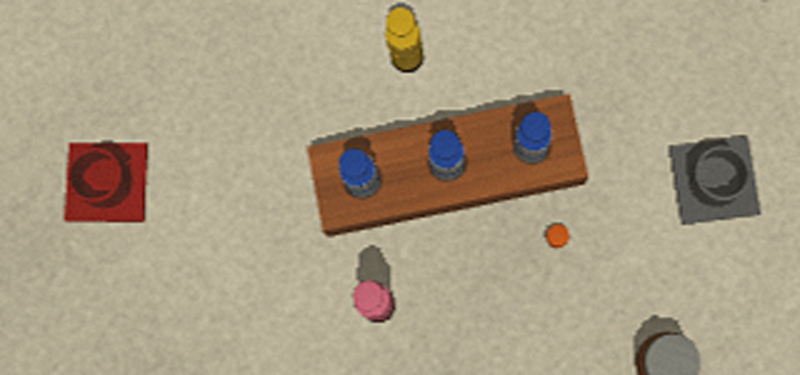

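Run:
```python
from h import *;import pickle
np.set_printoptions(precision=1,suppress=True)
d=pickle.load(open("d.pkl","rb"));s,t=d["scene"],d["top"]
for a,b in(((283,261.5),(357.5,240.5)),((318.5,253.5),(328.5,229.5)),((353.5,246.5),(301.5,218.5))):
    print(tri(ray(t,a),ray(s,b)),onz(t,a,142))
print("pink",onz(t,(289,314),130),"yellow",onz(t,(300.5,204),130))
c=blobs(t["pixels"],(5,90,50),(18,255,255),3000)[0]
c=[c for c in blobs(t["pixels"],(5,90,50),(18,255,255),3000) if cv2.boundingRect(c)[0]==263][0]
print("stand approx",cv2.boxPoints(cv2.minAreaRect(c)))
```

```text
(array([490.1,  27.9, 135. ]), np.float64(5.140747549131727)) [490.4  25.2 142. ]
(array([507.3, -49.8, 136.4]), np.float64(3.082827215819195)) [507.3 -51.1 142. ]
(array([ 522.3, -126.3,  138. ]), np.float64(1.2541731107520093)) [ 522.  -126.7  142. ]
pink [379.   12.6 130. ] yellow [620.9 -11.6 130. ]
stand approx [[261.9 253. ]
 [368.  231.5]
 [375.4 268. ]
 [269.4 289.6]]
```

>>> {"api": "send_rows", "payload": {
  "steps": [
    [0,-30,-26.5,-4,0,0,0],
    [0,-30,-26.5,-4,0,0,0],
    [0,-30,-26.5,-4,0,0,0],
    [0,-30,-26.5,-4,0,0,0],
    [0,-30,-26.5,-4,0,0,0],
    [0,-30,-26.5,-4,0,0,0],
    [0,-30,-26.5,-4,0,0,0],
    [0,-30,-26.5,-4,0,0,0],
    [0,-30,-26.5,-4,0,0,0],
    [0,-30,-26.5,-4,0,0,0]
  ],
  "newtons": 20
}}

```text
clock: 1.1
tool_pos: [373.3, 177.7, 271.4]
tcp_rot: [[-0.952, 0.307, -0.0], [0.307, 0.952, -0.0], [0.0, -0.0, -1.0]]
force: [0.6, -0.4, -0.3]
opening: -0.2
grasp_force: 0.0
```

>>> {"api": "send_rows", "payload": {
  "steps": [
    [0,-33,-29.5,0,0,0,0],
    [0,-33,-29.5,0,0,0,0],
    [0,-33,-29.5,0,0,0,0],
    [0,0,0,0,0,0,8.5],
    [0,0,0,0,0,0,8.5],
    [0,0,0,0,0,0,8.5],
    [0,0,0,0,0,0,8.5],
    [0,0,0,0,0,0,8.5],
    [0,0,0,0,0,0,8.5],
    [0,0,0,0,0,0,8.5]
  ]
}}

```text
clock: 2.1
tool_pos: [439.9, 64.6, 271.1]
tcp_rot: [[-0.213, 0.977, -0.001], [0.977, 0.213, 0.0], [0.0, -0.001, -1.0]]
force: [-0.5, 0.7, 0.1]
opening: -0.1
grasp_force: 0.0
```

Run:
```python
from h import *;from cell import bot;import pickle
s=bot.get_state();c=bot.capture("wrist")
pickle.dump((s,c),open("w1.pkl","wb"));cv2.imwrite("pics/w1.png",c["pixels"])
print(c["mount"],c["vfov"])
```

```text
[[-7.71323202e-04 -9.54098368e-01 -2.99492420e-01  7.62293939e+01]
 [ 9.99999662e-01 -8.20666706e-04  3.89786927e-05  1.25142600e+00]
 [-2.82972964e-04 -2.99492288e-01  9.54098679e-01 -1.43393809e+02]
 [ 0.00000000e+00  0.00000000e+00  0.00000000e+00  1.00000000e+00]] 67.17943617577953
```

View pics/w1.png

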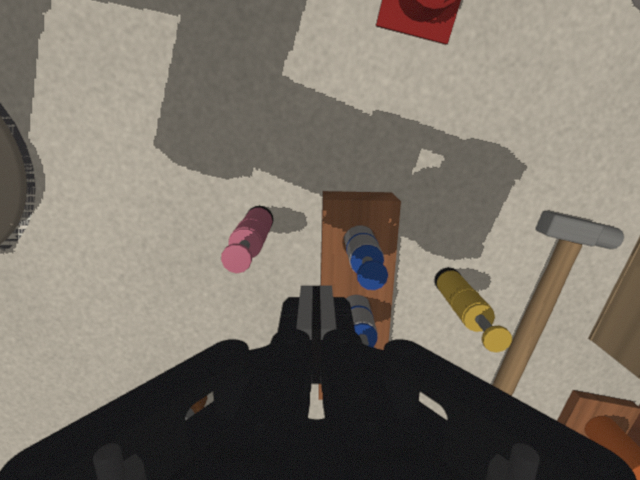

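Run:
```python
from h import *;import pickle
np.set_printoptions(precision=1,suppress=True)
s,c=pickle.load(open("w1.pkl","rb"));t=pickle.load(open("d.pkl","rb"));P=(s["tool_pos"],s["tcp_rot"])
for k in blobs(c["pixels"],(105,120,50),(125,255,255)):
    (u,v),r=cv2.minEnclosingCircle(k);print(cv2.boundingRect(k),(u,v),r,onz(c,(u,v),141,P))
print(tri(ray(c,(372,275),P),ray(t["top"],(283,261.5))),tri(ray(c,(372,275),P),ray(t["scene"],(357.5,240.5))))
R=s["tcp_rot"]
for uv in((322,192),(400,197)): print("stand end corner",onz(c,uv,50,P))
print("edge",onz(c,(396,330),50,P))
```

```text
(354, 323, 23, 24) (363.0, 335.5) 13.82941722869873 [502.4 -25.1 141. ]
(351, 245, 36, 45) (369.36895751953125, 266.9551696777344) 22.385757446289062 [491.4  38.2 141. ]
(array([495.4,  26.9, 129.5]), np.float64(5.847460027080946)) (array([494.7,  33.5, 142.5]), np.float64(2.1277753467087215))
stand end corner [445.4  73.9  50. ]
stand end corner [524.5  85.8  50. ]
edge [563.5 -64.7  50. ]
```

>>> {"api": "send_rows", "payload": {
  "steps": [
    [0,-31,5,-4,0,0,0],
    [0,-31,5,-4,0,0,0],
    [0,-31,5,-4,0,0,0],
    [0,-31,5,-4,0,0,0],
    [0,-31,5,-4,0,0,0],
    [0,-31,5,-4,0,0,0],
    [0,-31,5,-4,0,0,0],
    [0,-31,5,-4,0,0,0],
    [0,0,0,0,0,0,1],
    [0,0,0,0,0,0,0]
  ]
}}

```text
clock: 3.15
tool_pos: [533.2, -168.8, 302.7]
tcp_rot: [[-0.202, 0.979, -0.001], [0.979, 0.202, 0.001], [0.001, -0.001, -1.0]]
force: [0.7, 0.5, -0.6]
opening: -0.0
grasp_force: 0.0
```

Run:
```python
from h import *;from cell import bot;import pickle
np.set_printoptions(precision=1,suppress=True)
s=bot.get_state();c=bot.capture("wrist")
pickle.dump((s,c),open("w2.pkl","wb"));cv2.imwrite("pics/w2.png",c["pixels"])
P=(s["tool_pos"],s["tcp_rot"]);print(s["tool_pos"])
for k in blobs(c["pixels"],(105,120,50),(125,255,255)):
    (u,v),r=cv2.minEnclosingCircle(k);print(cv2.boundingRect(k),(u,v),r,onz(c,(u,v),141,P))
```

```text
[ 533.2 -168.8  302.7]
(562, 274, 77, 56) (600.0, 300.5) 40.51244354248047 [ 812.  -196.6  141. ]
(301, 144, 33, 35) (317.24468994140625, 160.7127685546875) 17.376220703125 [ 526.2 -123.8  141. ]
(301, 41, 35, 43) (318.0, 62.0) 21.58713150024414 [511.6 -50.4 141. ]
```

View pics/w2.png

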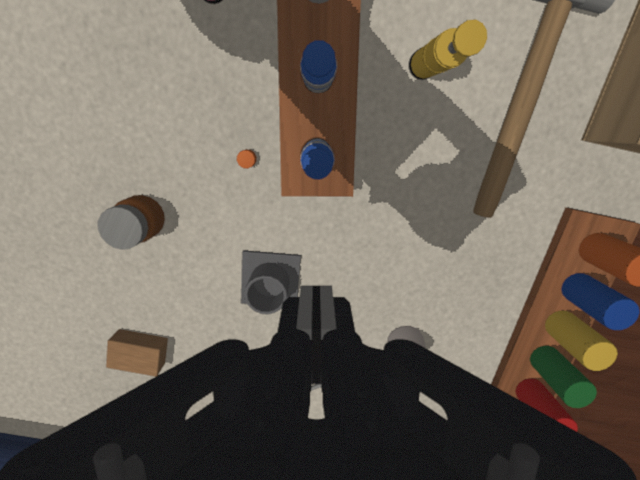

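Run:
```python
from h import *;import pickle
np.set_printoptions(precision=1,suppress=True)
s,c=pickle.load(open("w2.pkl","rb"));P=(s["tool_pos"],s["tcp_rot"])
s1,c1=pickle.load(open("w1.pkl","rb"));P1=(s1["tool_pos"],s1["tcp_rot"])
for z in(135,140,145):print(z,onz(c,(317,159.5),z,P),onz(c,(319,59),z,P),onz(c1,(372,275),z,P1))
a,b,e,f=[onz(c,uv,50,P) for uv in((281,195),(354,195),(277.5,30),(360,30))]
print(a,b,e,f);ax=(e-a+f-b);ax/=np.linalg.norm(ax);m=(a+b)/2
print("axis",ax,"inj3",m+45*ax,m+125*ax,m+205*ax)
```

```text
135 [ 526.  -123.4  135. ] [511.8 -47.3 135. ] [496.9  29.4 135. ]
140 [ 525.9 -122.9  140. ] [511.9 -48.1 140. ] [495.6  31.4 140. ]
145 [ 525.7 -122.5  145. ] [512.1 -48.8 145. ] [494.3  33.3 145. ]
[ 496.5 -177.5   50. ] [ 575.9 -161.1   50. ] [464.9 -17.6  50. ] [543.8  -1.4  50. ]
axis [-0.2  1.   0. ] inj3 [ 527.4 -125.2   50. ] [511.8 -46.7  50. ] [496.1  31.7  50. ]
```

>>> {"api": "send_rows", "payload": {
  "steps": [
    [0,9,0.5,27.5,0,0,0],
    [0,9,0.5,27.5,0,0,0],
    [0,9,0.5,27.5,0,0,0],
    [0,9,0.5,27.5,0,0,0],
    [0,9,0.5,27.5,0,0,0],
    [0,0,0,7,0,0,0],
    [0,0,0,4,0,0,0],
    [0,0,0,3,0,0,0],
    [0,0,0,3,0,0,0],
    [0,0,0,2,0,0,0]
  ]
}}

```text
clock: 4.2
tool_pos: [526.9, -124.4, 147.3]
tcp_rot: [[-0.202, 0.979, 0.001], [0.979, 0.202, -0.001], [-0.001, 0.001, -1.0]]
force: [-0.7, -1.0, -0.2]
opening: -0.0
grasp_force: 0.0
```

>>> {"api": "send_rows", "payload": {
  "steps": [
    [0,0,0,2,0,0,0],
    [0,0,0,2,0,0,0],
    [0,0,0,2,0,0,0],
    [0,0,0,2,0,0,0],
    [0,0,0,2,0,0,0],
    [0,0,0,2,0,0,0],
    [0,0,0,2,0,0,0],
    [0,0,0,2,0,0,0],
    [0,0,0,1,0,0,0],
    [0,0,0,0,0,0,0]
  ]
}}

```text
clock: 5.2
tool_pos: [526.6, -124.0, 129.5]
tcp_rot: [[-0.202, 0.979, -0.001], [0.979, 0.202, 0.0], [0.0, -0.0, -1.0]]
force: [0.2, 0.5, 0.4]
opening: -0.2
grasp_force: 0.0
```

>>> {"api": "send_rows", "payload": {
  "steps": [
    [0,0,0,0.2,0,0,0],
    [0,0,0,0.2,0,0,0],
    [0,0,0,0.2,0,0,0],
    [0,0,0,0.2,0,0,0],
    [0,0,0,0.2,0,0,0],
    [0,0,0,0.2,0,0,0],
    [0,0,0,0.2,0,0,0],
    [0,0,0,0.2,0,0,0],
    [0,0,0,0.2,0,0,0],
    [0,0,0,0.2,0,0,0]
  ]
}}

```text
clock: 6.2
tool_pos: [526.7, -124.1, 127.8]
tcp_rot: [[-0.202, 0.979, 0.0], [0.979, 0.202, -0.0], [-0.0, 0.0, -1.0]]
force: [-0.3, -0.1, 2.6]
opening: -0.0
grasp_force: 1.1
```

Run:
```python
from h import *;from cell import bot;import pickle
s=bot.get_state();c=bot.capture("wrist");print(s["force"],s["tool_pos"],s["joint_efforts"])
cv2.imwrite("pics/w3.png",c["pixels"])
c=bot.capture("scene");cv2.imwrite("pics/s3.png",cv2.resize(c["pixels"][170:310,230:420],None,fx=4,fy=4,interpolation=2))
```

```text
[-0.27199181 -0.10194963  2.58814361] [ 526.70332651 -124.05903423  127.83074332] [-3.76472902e-02 -4.46481156e+01 -1.92458135e+01 -3.75513164e-04
 -8.11508205e-02 -9.26794128e-04]
```

View pics/s3.png

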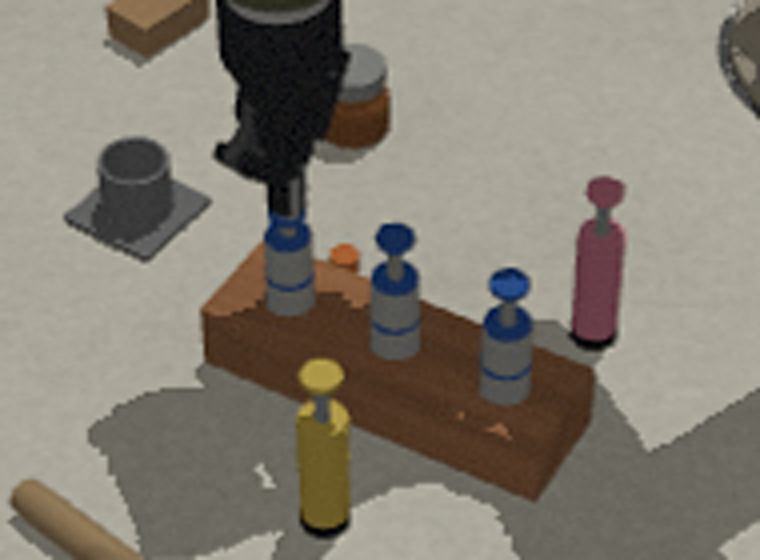

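>>> {"api": "send_rows", "payload": {
  "steps": [
    [0,0,0,1,0,0,0],
    [0,0,0,1.5,0,0,0],
    [0,0,0,1.5,0,0,0],
    [0,0,0,1.5,0,0,0],
    [0,0,0,1.5,0,0,0],
    [0,0,0,1.5,0,0,0],
    [0,0,0,1,0,0,0],
    [0,0,0,1,0,0,0],
    [0,0,0,0.7,0,0,0],
    [0,0,0,0.5,0,0,0]
  ]
}}

```text
clock: 7.3
tool_pos: [526.8, -124.1, 116.2]
tcp_rot: [[-0.202, 0.979, 0.0], [0.979, 0.202, -0.0], [-0.0, 0.0, -1.0]]
force: [-0.7, -0.4, 3.8]
opening: 0.1
grasp_force: 2.3
```

>>> {"api": "send_rows", "payload": {
  "steps": [
    [0,0,0,0.4,0,0,0],
    [0,0,0,0.4,0,0,0],
    [0,0,0,0.3,0,0,0],
    [0,0,0,0,0,0,0],
    [0,0,0,0,0,0,0],
    [0,0,0,0,0,0,0],
    [0,0,0,0,0,0,0],
    [0,0,0,0,0,0,0],
    [0,0,0,0,0,0,0],
    [0,0,0,0,0,0,0]
  ]
}}

```text
clock: 8.3
tool_pos: [526.8, -124.1, 115.4]
tcp_rot: [[-0.202, 0.979, 0.001], [0.979, 0.202, -0.0], [-0.0, 0.001, -1.0]]
force: [-1.3, 0.8, 6.0]
opening: 0.1
grasp_force: 2.9
```

>>> {"api": "send_rows", "payload": {
  "steps": [
    [0,0,0,-6,0,0,0],
    [0,0,0,-18,0,0,0],
    [0,0,0,-20,0,0,0],
    [0,16,0.1,0,0,0,0],
    [0,22,0.2,0,0,0,0],
    [0,22,0.2,0,0,0,0],
    [0,14,0.1,0,0,0,0],
    [0,4.6,0,0,0,0,0],
    [0,0,0,7,0,0,0],
    [0,0,0,5,0,0,0]
  ]
}}

```text
clock: 9.3
tool_pos: [511.4, -47.3, 146.2]
tcp_rot: [[-0.201, 0.98, -0.0], [0.98, 0.201, -0.0], [0.0, -0.0, -1.0]]
force: [-0.1, 0.3, -0.6]
opening: 0.2
grasp_force: 0.0
```

>>> {"api": "send_rows", "payload": {
  "steps": [
    [0,0,0,2,0,0,0],
    [0,0,0,2,0,0,0],
    [0,0,0,2,0,0,0],
    [0,0,0,2,0,0,0],
    [0,0,0,2,0,0,0],
    [0,0,0,2,0,0,0],
    [0,0,0,2,0,0,0],
    [0,0,0,1.5,0,0,0],
    [0,0,0,0.5,0,0,0],
    [0,0,0,0.3,0,0,0]
  ]
}}

```text
clock: 10.3
tool_pos: [511.4, -46.9, 130.7]
tcp_rot: [[-0.202, 0.979, -0.0], [0.979, 0.202, -0.0], [-0.0, -0.0, -1.0]]
force: [0.5, -1.2, 2.0]
opening: 0.0
grasp_force: 1.1
```

>>> {"api": "send_rows", "payload": {
  "steps": [
    [0,0,0,0.3,0,0,0],
    [0,0,0,0.3,0,0,0],
    [0,0,0,0.3,0,0,0],
    [0,0,0,0.3,0,0,0],
    [0,0,0,0.3,0,0,0],
    [0,0,0,0.3,0,0,0],
    [0,0,0,0.3,0,0,0],
    [0,0,0,0.2,0,0,0],
    [0,0,0,0.2,0,0,0],
    [0,0,0,0.2,0,0,0]
  ]
}}

```text
clock: 11.3
tool_pos: [511.4, -47.0, 128.0]
tcp_rot: [[-0.202, 0.979, -0.0], [0.979, 0.202, -0.0], [-0.0, -0.0, -1.0]]
force: [0.1, -0.2, 1.8]
opening: 0.2
grasp_force: 1.1
```

>>> {"api": "send_rows", "payload": {
  "steps": [
    [0,0,0,0.2,0,0,0],
    [0,0,0,0.2,0,0,0],
    [0,0,0,0.2,0,0,0],
    [0,0,0,0.2,0,0,0],
    [0,0,0,0.2,0,0,0],
    [0,0,0,0.2,0,0,0],
    [0,0,0,0.2,0,0,0],
    [0,0,0,0.2,0,0,0],
    [0,0,0,0.2,0,0,0],
    [0,0,0,0.2,0,0,0]
  ]
}}

```text
clock: 12.3
tool_pos: [511.4, -46.9, 126.0]
tcp_rot: [[-0.202, 0.979, 0.0], [0.979, 0.202, -0.0], [-0.0, 0.0, -1.0]]
force: [0.7, -1.0, 2.2]
opening: -0.1
grasp_force: 1.1
```

Free (2.2 N at about 19 mm). Pushing it home.

>>> {"api": "send_rows", "payload": {
  "steps": [
    [0,0,0,1,0,0,0],
    [0,0,0,1.5,0,0,0],
    [0,0,0,1.5,0,0,0],
    [0,0,0,1.5,0,0,0],
    [0,0,0,1.5,0,0,0],
    [0,0,0,1,0,0,0],
    [0,0,0,1,0,0,0],
    [0,0,0,0.7,0,0,0],
    [0,0,0,0.5,0,0,0],
    [0,0,0,0.3,0,0,0]
  ]
}}

```text
clock: 13.3
tool_pos: [511.6, -47.0, 115.7]
tcp_rot: [[-0.202, 0.979, 0.001], [0.979, 0.202, -0.0], [-0.0, 0.0, -1.0]]
force: [0.2, -0.9, 6.2]
opening: -0.2
grasp_force: 2.8
```

>>> {"api": "send_rows", "payload": {
  "steps": [
    [0,0,0,0.1,0,0,0],
    [0,0,0,0,0,0,0],
    [0,0,0,0,0,0,0],
    [0,0,0,0,0,0,0],
    [0,0,0,0,0,0,0],
    [0,0,0,0,0,0,0],
    [0,0,0,0,0,0,0],
    [0,0,0,0,0,0,0],
    [0,0,0,0,0,0,0],
    [0,0,0,0,0,0,0]
  ]
}}

```text
clock: 14.3
tool_pos: [511.6, -47.0, 115.7]
tcp_rot: [[-0.202, 0.979, 0.001], [0.979, 0.202, -0.0], [-0.0, 0.001, -1.0]]
force: [-0.0, -1.2, 5.2]
opening: -0.0
grasp_force: 2.6
```

>>> {"api": "send_rows", "payload": {
  "steps": [
    [0,0,0,-6,0,0,0],
    [0,0,0,-18,0,0,0],
    [0,0,0,-20,0,0,0],
    [0,16,0.1,0,0,0,0],
    [0,22,0.2,0,0,0,0],
    [0,22,0.2,0,0,0,0],
    [0,14,0.1,0,0,0,0],
    [0,5,0,0,0,0,0],
    [0,0,0,7,0,0,0],
    [0,0,0,5,0,0,0]
  ]
}}

```text
clock: 15.3
tool_pos: [496.0, 30.2, 146.6]
tcp_rot: [[-0.202, 0.979, -0.001], [0.979, 0.202, -0.0], [0.0, -0.001, -1.0]]
force: [0.3, -0.5, -0.4]
opening: 0.1
grasp_force: 0.0
```

>>> {"api": "send_rows", "payload": {
  "steps": [
    [0,0,0,2,0,0,0],
    [0,0,0,2,0,0,0],
    [0,0,0,2,0,0,0],
    [0,0,0,2,0,0,0],
    [0,0,0,2,0,0,0],
    [0,0,0,2,0,0,0],
    [0,0,0,2,0,0,0],
    [0,0,0,1.5,0,0,0],
    [0,0,0,0.5,0,0,0],
    [0,0,0,0.3,0,0,0]
  ]
}}

```text
clock: 16.3
tool_pos: [496.1, 30.6, 131.1]
tcp_rot: [[-0.202, 0.979, 0.0], [0.979, 0.202, -0.0], [-0.0, 0.0, -1.0]]
force: [0.5, -0.1, 1.7]
opening: 0.4
grasp_force: 1.1
```

>>> {"api": "send_rows", "payload": {
  "steps": [
    [0,0,0,0.3,0,0,0],
    [0,0,0,0.3,0,0,0],
    [0,0,0,0.3,0,0,0],
    [0,0,0,0.2,0,0,0],
    [0,0,0,0.2,0,0,0],
    [0,0,0,0.2,0,0,0],
    [0,0,0,0.2,0,0,0],
    [0,0,0,0.2,0,0,0],
    [0,0,0,0.2,0,0,0],
    [0,0,0,0.2,0,0,0]
  ]
}}

```text
clock: 17.3
tool_pos: [496.3, 30.5, 129.2]
tcp_rot: [[-0.202, 0.979, 0.001], [0.979, 0.202, -0.0], [-0.0, 0.001, -1.0]]
force: [-0.3, -1.6, 6.7]
opening: -0.2
grasp_force: 3.5
```

>>> {"api": "send_rows", "payload": {
  "steps": [
    [0,0,0,-3,0,0,0],
    [0,0,0,-12,0,0,0],
    [62,0.5,0,-20,0,0,0],
    [62,0,0,0,0,0,0],
    [62,0,0,0,0,0,0],
    [62,0,0,0,0,0,0],
    [62,0,0,0,0,0,0],
    [62,0,0,0,0,0,0],
    [62,0,0,0,0,0,0],
    [62,0,0,0,0,0,0]
  ]
}}

```text
clock: 18.3
tool_pos: [495.9, 31.1, 163.7]
tcp_rot: [[-0.202, 0.979, -0.0], [0.979, 0.202, 0.0], [0.0, -0.0, -1.0]]
force: [-0.0, -0.1, 0.2]
opening: 61.9
grasp_force: 0.0
```

Run:
```python
from h import *;from cell import bot;import pickle
np.set_printoptions(precision=1,suppress=True)
s=bot.get_state();c=bot.capture("wrist");pickle.dump((s,c),open("w4.pkl","wb"));cv2.imwrite("pics/w4.png",c["pixels"])
P=(s["tool_pos"],s["tcp_rot"]);print(P)
# red pot: rim / foot
for k in blobs(c["pixels"],(172,120,20),(4,255,255),200):
    print(cv2.boundingRect(k),cv2.minAreaRect(k))
```

```text
(array([495.9,  31.1, 163.7]), array([[-0.2,  1. , -0. ],
       [ 1. ,  0.2,  0. ],
       [ 0. , -0. , -1. ]]))
```

View pics/w4.png

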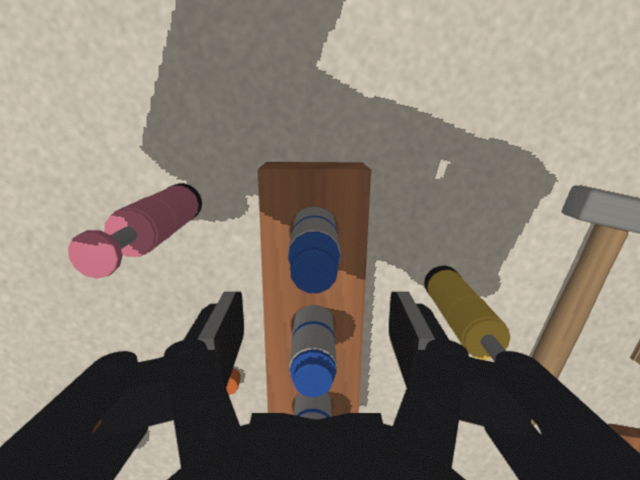

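>>> {"api": "send_rows", "payload": {
  "steps": [
    [62,0,0,20,0,0,0],
    [62,0,0,25,0,0,0],
    [62,0,0,25,0,0,0],
    [62,0,0,16,0,0,0],
    [62,0,0,7.7,0,0,0],
    [62,0,0,3,0,0,0],
    [24,0,0,0,0,0,0],
    [24,0,0,0,0,0,0],
    [24,0,0,0,0,0,0],
    [24,0,0,0,0,0,0]
  ],
  "newtons": 30
}}

```text
clock: 19.35
tool_pos: [496.1, 31.0, 67.9]
tcp_rot: [[-0.202, 0.979, 0.001], [0.979, 0.202, -0.0], [-0.001, 0.001, -1.0]]
force: [-2.5, -1.3, 6.3]
opening: 31.2
grasp_force: 29.6
```

>>> {"api": "send_rows", "payload": {
  "steps": [
    [24,0,0,0,0,0,0],
    [24,0,0,0,0,0,0],
    [24,0,0,0,0,0,0],
    [24,0,0,-5,0,0,0],
    [24,0,0,-5,0,0,0],
    [24,0,0,-10,0,0,0],
    [24,0,0,-15,0,0,0],
    [24,0,0,-20,0,0,0],
    [24,0,0,-25,0,0,0],
    [24,0,0,0,0,0,0]
  ]
}}

```text
clock: 20.35
tool_pos: [497.4, 30.9, 150.3]
tcp_rot: [[-0.202, 0.979, 0.006], [0.979, 0.202, -0.001], [-0.002, 0.006, -1.0]]
force: [0.1, 1.1, -2.3]
opening: 31.2
grasp_force: 30.2
```

>>> {"api": "send_rows", "payload": {
  "steps": [
    [24,8,1.5,0,0,0,0],
    [24,16,3.3,0,0,0,0],
    [24,22,4.5,0,0,0,0],
    [24,22,4.5,0,0,0,0],
    [24,22,4.5,0,0,0,0],
    [24,22,4.5,0,0,0,0],
    [24,20,4,0,0,0,0],
    [24,12,2.5,0,0,0,0],
    [24,6,1,0,0,0,0],
    [24,0,0,0,0,0,0]
  ]
}}

```text
clock: 21.35
tool_pos: [495.1, 184.4, 146.6]
tcp_rot: [[-0.202, 0.979, -0.001], [0.979, 0.202, -0.0], [-0.0, -0.001, -1.0]]
force: [-0.9, -0.1, -1.7]
opening: 31.7
grasp_force: 30.2
```

Run:
```python
from h import *;from cell import bot;import pickle
np.set_printoptions(precision=1,suppress=True)
s=bot.get_state();c=bot.capture("wrist");pickle.dump((s,c),open("w5.pkl","wb"));cv2.imwrite("pics/w5.png",c["pixels"])
t=bot.capture("scene");pickle.dump(t,open("s5.pkl","wb"));cv2.imwrite("pics/s5.png",cv2.resize(t["pixels"][190:350,300:490],None,fx=4,fy=3.75))
P=(s["tool_pos"],s["tcp_rot"]);print(P)
for k in blobs(c["pixels"],(172,120,20),(4,255,255),200):
    print(cv2.boundingRect(k),cv2.minAreaRect(k))
```

```text
(array([495.1, 184.4, 146.6]), array([[-0.2,  1. , -0. ],
       [ 1. ,  0.2, -0. ],
       [-0. , -0. , -1. ]]))
(290, 31, 124, 130) ((349.2521057128906, 96.44098663330078), (105.7579345703125, 110.06607818603516), 13.392498970031738)
```

View pics/w5.png

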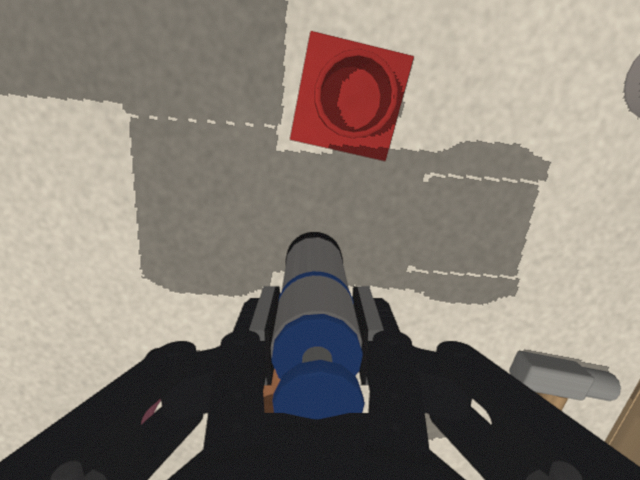

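Run:
```python
from h import *;import pickle
np.set_printoptions(precision=1,suppress=True)
s,c=pickle.load(open("w5.pkl","rb"));P=(s["tool_pos"],s["tcp_rot"])
q=[onz(c,u,6,P) for u in((311,31),(413.5,57),(386.5,161),(290,138.5))];print(q,np.mean(q,0),[np.linalg.norm(q[i]-q[i-1]) for i in range(4)])
# rim outer edge extremes
r=[onz(c,u,50,P) for u in((315,92),(402,92),(358,47),(358,138))];print(r,np.mean(r,0))
Rt=P[1]
for u in((288,252),(342,252),(315,232)):
    p=onz(c,u,90.7,P);print("bottom",Rt.T@(p-P[0]))
for g in ((np.mean(q,0)),np.mean(r,0)): print("delta tool",Rt.T@(g-P[0]))
```

```text
[array([465.3, 317.9,   6. ]), array([540.1, 316.5,   6. ]), array([540.2, 241.9,   6. ]), array([464. , 243.4,   6. ])] [502.4 279.9   6. ] [np.float64(74.51393363041338), np.float64(74.87548901817999), np.float64(74.55286316530159), np.float64(76.18675518100841)]
[array([476.8, 276.4,  50. ]), array([529.5, 287.3,  50. ]), array([496.9, 306.2,  50. ]), array([509.4, 255. ,  50. ])] [503.2 281.2  50. ]
bottom [  3.3 -15.1  55.9]
bottom [ 3.3 16.6 55.9]
bottom [15.6  0.8 55.9]
delta tool [ 92.1  26.6 140.6]
delta tool [93.2 27.6 96.6]
```

>>> {"api": "send_rows", "payload": {
  "steps": [
    [24,10,2.8,0,0,0,0],
    [24,20,5.7,0,0,0,0],
    [24,22,6.2,0,0,0,0],
    [24,20,5.7,0,0,0,0],
    [24,13,3.7,0,0,0,0],
    [24,6,1.7,0,0,0,0],
    [24,2,0.5,0,0,0,0],
    [24,0,0,0,0,0,0],
    [24,0,0,15,0,0,0],
    [24,0,0,15,0,0,0]
  ]
}}

```text
clock: 22.45
tool_pos: [502.7, 279.7, 117.1]
tcp_rot: [[-0.201, 0.98, 0.001], [0.98, 0.201, 0.0], [-0.0, 0.001, -1.0]]
force: [0.5, 0.1, -1.3]
opening: 31.2
grasp_force: 30.1
```

Run:
```python
from h import *;from cell import bot;import pickle
s=bot.get_state();print(s["tool_pos"],s["force"])
c=bot.capture("wrist")["pixels"];t=bot.capture("scene")["pixels"]
a=cv2.resize(c[100:420,180:460],(525,600));b=cv2.resize(t[240:360,410:465],(275,600))
cv2.imwrite("pics/m6.png",np.hstack([a,b]))
```

```text
[502.69360633 279.73984263 117.121561  ] [ 0.48158028  0.14616054 -1.25655583]
```

View pics/m6.png

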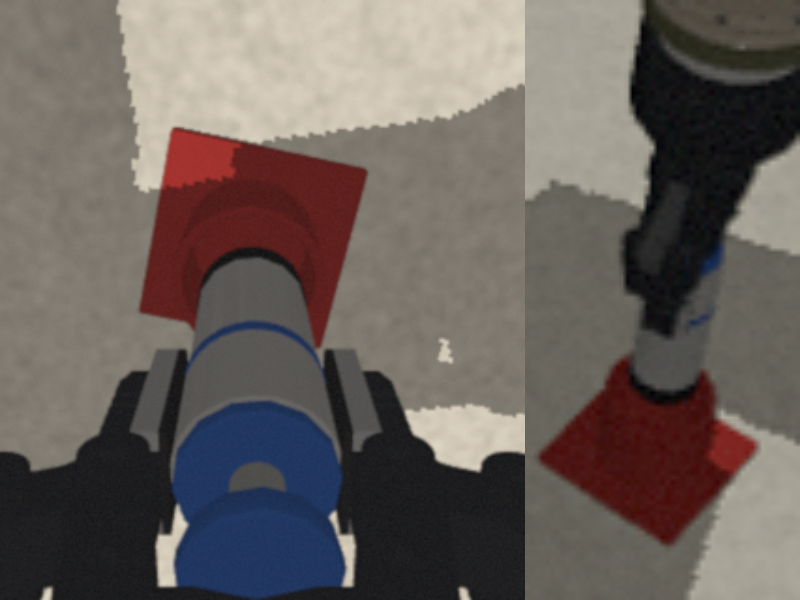

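>>> {"api": "send_rows", "payload": {
  "steps": [
    [24,0,0,6,0,0,0],
    [24,0,0,8,0,0,0],
    [24,0,0,8,0,0,0],
    [24,0,0,8,0,0,0],
    [24,0,0,8,0,0,0],
    [24,0,0,6,0,0,0],
    [24,0,0,3,0,0,0],
    [24,0,0,2,0,0,0],
    [24,0,0,1,0,0,0],
    [24,0,0,0,0,0,0]
  ]
}}

```text
clock: 23.55
tool_pos: [502.5, 280.5, 67.2]
tcp_rot: [[-0.202, 0.979, 0.0], [0.979, 0.202, 0.0], [0.0, 0.0, -1.0]]
force: [-0.4, 0.4, -1.6]
opening: 30.7
grasp_force: 30.1
```

>>> {"api": "send_rows", "payload": {
  "steps": [
    [24,0,0,0.3,0,0,0],
    [24,0,0,0.3,0,0,0],
    [24,0,0,0.3,0,0,0],
    [24,0,0,0.3,0,0,0],
    [24,0,0,0.3,0,0,0],
    [24,0,0,0.3,0,0,0],
    [24,0,0,0,0,0,0],
    [24,0,0,0,0,0,0],
    [24,0,0,0,0,0,0],
    [24,0,0,0,0,0,0]
  ]
}}

```text
clock: 24.55
tool_pos: [502.4, 280.5, 65.4]
tcp_rot: [[-0.202, 0.979, 0.0], [0.979, 0.202, 0.0], [0.0, 0.0, -1.0]]
force: [0.6, -1.0, -2.4]
opening: 31.2
grasp_force: 30.1
```

>>> {"api": "send_rows", "payload": {
  "steps": [
    [24,0,0,0.3,0,0,0],
    [24,0,0,0.3,0,0,0],
    [24,0,0,0.3,0,0,0],
    [24,0,0,0.3,0,0,0],
    [24,0,0,0.2,0,0,0],
    [24,0,0,0,0,0,0],
    [24,0,0,0,0,0,0],
    [24,0,0,0,0,0,0],
    [24,0,0,0,0,0,0],
    [24,0,0,0,0,0,0]
  ]
}}

```text
clock: 25.55
tool_pos: [502.4, 280.5, 64.0]
tcp_rot: [[-0.202, 0.979, 0.0], [0.979, 0.202, 0.0], [-0.0, 0.0, -1.0]]
force: [-0.3, -0.4, -0.9]
opening: 31.5
grasp_force: 30.1
```

>>> {"api": "send_rows", "payload": {
  "steps": [
    [24,0,0,0.2,0,0,0],
    [24,0,0,0.2,0,0,0],
    [24,0,0,0.2,0,0,0],
    [24,0,0,0,0,0,0],
    [24,0,0,0,0,0,0],
    [24,0,0,0,0,0,0],
    [24,0,0,0,0,0,0],
    [24,0,0,0,0,0,0],
    [24,0,0,0,0,0,0],
    [24,0,0,0,0,0,0]
  ]
}}

```text
clock: 26.55
tool_pos: [502.4, 280.5, 63.9]
tcp_rot: [[-0.202, 0.979, 0.0], [0.979, 0.202, 0.0], [0.0, 0.0, -1.0]]
force: [-2.2, -1.3, 6.5]
opening: 31.4
grasp_force: 30.9
```

>>> {"api": "send_rows", "payload": {
  "steps": [
    [34,0,0,0,0,0,0],
    [36,0,0,0,0,0,0],
    [40,0,0,0,0,0,0],
    [48,0,0,0,0,0,0],
    [56,0,0,0,0,0,0],
    [62,0,0,0,0,0,0],
    [62,0,0,0,0,0,0],
    [62,0,0,0,0,0,0],
    [62,0,0,0,0,0,0],
    [62,0,0,0,0,0,0]
  ]
}}

```text
clock: 27.55
tool_pos: [502.4, 280.5, 63.3]
tcp_rot: [[-0.202, 0.979, -0.0], [0.979, 0.202, -0.0], [-0.0, -0.0, -1.0]]
force: [0.2, -0.7, 1.4]
opening: 61.8
grasp_force: 0.0
```

>>> {"api": "send_rows", "payload": {
  "steps": [
    [62,0,0,-5,0,0,0],
    [62,0,0,-10,0,0,0],
    [62,0,0,-20,0,0,0],
    [62,0,0,-25,0,0,0],
    [62,0,0,-30,0,0,0],
    [62,0,0,-30,0,0,0],
    [62,-30,0,-30,0,0,0],
    [62,-40,0,0,0,0,0],
    [62,-40,0,0,0,0,0],
    [62,0,0,0,0,0,0]
  ]
}}

```text
clock: 28.55
tool_pos: [525.5, 169.1, 214.4]
tcp_rot: [[-0.197, 0.98, 0.001], [0.98, 0.197, -0.001], [-0.001, 0.001, -1.0]]
force: [0.1, -0.9, -1.0]
opening: 61.8
grasp_force: 0.0
```

Run:
```python
from h import *;from cell import bot
c=bot.capture("wrist")["pixels"];t=bot.capture("scene")["pixels"];print(bot.get_state()["tool_pos"])
a=cv2.resize(c[:300,160:480],(400,375));b=cv2.resize(t[190:360,270:470],(400,340))
cv2.imwrite("pics/m7.png",np.hstack([a,cv2.copyMakeBorder(b,0,35,0,0,0)]))
```

```text
[524.67891498 172.28624911 214.10066878]
```

View pics/m7.png

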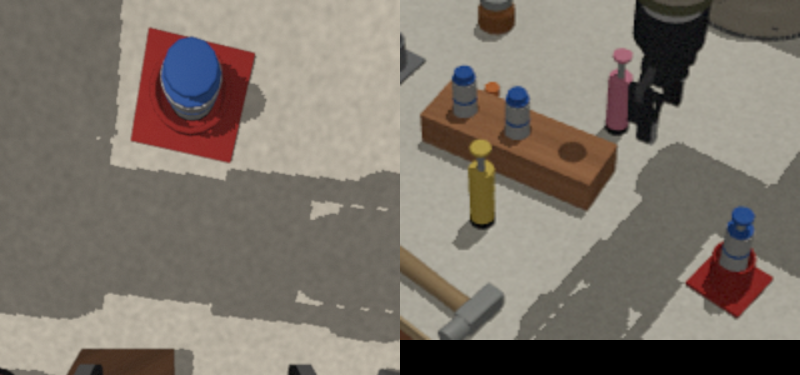

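The picture shows the jammed injector standing upright in the red pot. The other two stand in the stand with their plungers home, and everything else on the bench is undisturbed.

```bash
python3 -c "
from cell import bot
print(bot.close_job())"
```

```text
the job is handed in; nothing more can be done
None
```

Job handed in: injectors at the two far positions from the red pot ran freely and were pushed home in the stand, and the jammed one, nearest the pot, was stopped at about 16 mm (6.7 N) and stood upright in the red pot.

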